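# Shorten the expandable pan-lid rack by one hole

### The arm

A 6-joint arm with a two-finger parallel gripper is mounted at the origin on the work surface. World frame = base frame: x ahead of the robot, y to its left, z up, the work surface at z = 0. Lengths are in m, angles in rad, forces in N, time in s.
With the tool pointing down it reaches from about 0.25 to 0.85 m from the base axis. Payload 12.5 kg.
Tool frame: the origin (TCP) lies on the mounting face of the last link; the fingertips stand 186 mm ahead of it and the grasp point (between the pads) lies 167 mm ahead of it; z points along the fingers, y is the line along which they close (so a half turn about z gives the same grasp; the last joint's range is limited). The gripper opens to 93 mm and grips with 3 to 60 N. Pads are 15 mm wide; open, the fingers measure 128 mm over their backs; the gripper's body (75 mm by 188 mm) begins 65 mm behind the grasp point.
Start: joints at [-1.343, 0.351, 1.652, -0, 1.139, -0.085], TCP at [0.169, -0.523, 0.405] pointing down, gripper open.
Joint ranges: [-2.75, 2.75], [-0.79, 2.1], [0.01, 2.65], [-1.57, 4.71], [0.07, 3.14], [-2.87, 2.87]. Speed limits (rad/s): [2.22, 2.22, 2.79, 3.14, 3.14, 3.14].

### API

Orientations are given as a unit quaternion [w, x, y, z].
In Python, from cell import r gives the robot as it stands.
- The arm moves only by the tool step_arm, never from a script. Its argument "steps" is a list of rows, each a list of 5 numbers: the opening, from 0 (shut) to 1 (fully open), then the shift along the tool's x, y, z in units of 25 mm (1.0 is 25 mm), then the turn about the tool's z in units of 6 degrees (1.0 is 6 degrees). A call has exactly 5 rows; each row is the pose to reach, as a shift and turn from the pose commanded when the call began, along the tool's axes at that moment; what a row does not reach only later rows make up. A row lasts 1/10 s, in which the tool goes at most 50 mm and 8.59 degrees, less where a joint would pass 70% of its speed; a pose out of reach is approached as far as the arm can. A call with a gripper value outside its range is refused whole. The fingers move at their own pace and stop on an object; the grip force is fixed at half the most. Time passes only in rows, so rows that repeat a pose let the fingers close, or fill a call up. It gives the time, the measured TCP pose, the force, the opening and the grip force at its end, in the units of the state.
- r.get_obs(): the state, without advancing time (a new reading comes with each control period).
- r.capture(name): name is "scene" or "top" or "wrist"; returns a dict with "img" (400x640x3 uint8, red, green, blue), "camera_matrix" (3x3 intrinsics, pixels), "pose" (4x4, takes a point from camera to world coordinates); the wrist camera has in their place "T_tool_cam" (4x4, takes a point from camera to tool coordinates, whose origin is the TCP and whose axes are the flange's). Camera axes: x right, y down, z forward; pixel columns grow to the right and rows downward; lengths in m; the calibration is good to about 2 mm. A picture is of the moment at which its call begins: read the wrist's pose just before it. There is no depth.
- r.finish_job(): hands the job in; it is judged then, once.
The state is a dict: "clock": time; "joint_pos": joint angles; "qd": joint speeds; "joint_torque": joint torques, N m; "tcp_pos": TCP position; "eef_rot": TCP orientation; "wrist_force": force on the tool from outside, world axes, zero at the start; "ft_torque": the same for the moment, N m; "grip_width": opening from 0.0 (shut) to 1.0 (fully open); "grasp_force": force on a finger pad.
Only numpy, scipy, OpenCV 4.12 (cv2) and the standard library are available. Lean on these libraries where they do the work, as an engineer would, in place of code of your own. Each camera call takes 0.05 s, during which the arm holds its last target. There are 200 camera calls.

### The job

The expandable pan-lid rack on the worktop is one notch too long. Press its orange sprung button down until it is flush, push the sliding tube in towards the lids so that the button slips under the tube wall, and go on pushing until the button clicks out through the very next hole and the tube is locked there. Feel your way and be gentle: never load the rack with more than about three and a half kilograms of push, and leave the jar, the mug and the wooden spoon where they are.

Things in the scene. Friction and masses are not known exactly. Their poses are not given: they have to be found in the camera images.
- rack: Pan-lid rack, screwed to the worktop. Origin: on the worktop straight below the button; z up, y along the tubes from the lids to the white end plate. White base with wire dividers, glass lid and board (up to 197 mm high) from y = -370 to -210 mm, x within +-85 mm. A dark inner tube 28 mm wide, top about 57 mm above the worktop, leads from it into the aluminium sliding tube.
- button_spot (a point): Nominal centre of the top of the round orange button (diameter 12 mm, 6 mm proud of the tube), fixed to the rack, 66 mm above the worktop. Right sideways, but a height clamp puts tube and button anywhere up to 4 mm above or below nominal: not measured, constant during the job, to be felt or seen. The button moves only up and down.
- rib_spot (a point): Where the middle of the pushing face of the sliding tube's blue thumb rib is at the start (fixed to the rack, same height error): 16 mm on the -y side of the button, 8 mm above the tube's top, facing +y. Rib: 34 mm wide along x, 6 mm thick, 15 mm high above the tube's top; it moves with the tube. A finger that presses the button can push the rib to -y.
- hole_spot (a point): Where the centre of the next hole is at the start (fixed to the rack, same height error): a black disc 17 mm across in the flat top of the aluminium sliding tube, 45 mm on the +y side of the button; another is at 90 mm. The tube is 34 mm wide along x, 24 mm high, top 60 mm above the worktop, from y = -50 to +175 mm; end plate 130 mm wide, 110 mm high. All move with the tube.
- tube (a joint): Travel of the sliding tube in m, growing along the rack's -y (towards the lids): 0 in its present hole, 0.045 locked in the next, 0.090 in the last, each with +-0.8 mm of play. Friction about 4 N, plus the drag of a finger on the button. Between holes the wall holds the button down; it springs out by itself when a hole comes over it, and the tube is then blocked both ways.
- button (a joint): How far the button is pressed, in m: 0 fully out, 0.0065 flush with the tube's top. The spring needs about 4 N to start and 8 N when flush. The lock is free from 0.0057 on.
- salt_jar: Loose glass jar with steel cap, 48 mm across, 85 mm high; origin at the centre of its underside. Bystander.
- mug: Loose blue mug, 76 mm across, 85 mm high; origin at the centre of its underside. Bystander.
- wooden_spoon: Loose wooden spoon, 240 mm long, lying beside the rack on its robot side; origin under its middle, x along it. Bystander.

How it is judged:
By the outcome, as a careful person would: the job done as asked, in the order asked, and still so for the second after the job is handed in, with the robot touching nothing.
It also fails if it takes over 42 s, if anything falls off the work surface, if the arm or the gripper's body presses on something with over 40 N, if the wrist force passes 120 N, or if a joint passes its speed limit or range.

## Working session

There is one attempt and no reset: what is moved stays moved. The work goes in short steps, Python scripts to look and compute and a tool call to move; the robot and the scene stay as the last step left them, time stands still between calls to the robot, and variables do not carry over. Pictures are saved under pics/ and viewed, at most 10 in all, crops included, and the job is handed in when it is done.

Besides the shell and the picture viewer there is one more tool, called after "Emit:" as name(argument=value, ...), one argument or row to a line, values as JSON. step_arm: Moves the arm, as the interface text tells. Its arguments: {"type":"object","properties":{"steps":{"type":"array","items":{"type":"array","items":{"type":"number"}}}},"required":["steps"]}

```bash
mkdir -p pics; python3 - <<'E'
from cell import r
import cv2,numpy as np
o=r.get_obs()
for k in("clock","tcp_pos","eef_rot","wrist_force","grip_width"):print(k,o[k])
for n in("scene","top"):
    c=r.capture(n);cv2.imwrite(f"pics/{n}.png",c["img"][:,:,::-1]);np.savez(f"{n}.npz",**c)
    print(n,np.round(c["camera_matrix"],1).tolist(),np.round(c["pose"],3).tolist())
E
```

```text
clock 0.0
tcp_pos [ 0.16924472 -0.52316792  0.40418286]
eef_rot [-5.99283496e-04  9.87791586e-01  1.55780043e-01 -4.30894295e-05]
wrist_force [ 0.21096503 -0.01335021 -0.03901239]
grip_width 1.001043166194566
scene [[380.3, 0.0, 318.4], [0.0, 380.3, 197.4], [0.0, 0.0, 1.0]] [[0.819, 0.452, -0.352, 0.858], [0.573, -0.633, 0.521, -0.365], [0.013, -0.629, -0.778, 0.694], [0.0, 0.0, 0.0, 1.0]]
top [[467.0, 0.0, 323.5], [0.0, 467.0, 196.6], [0.0, 0.0, 1.0]] [[-0.027, -0.993, 0.112, 0.504], [-1.0, 0.028, 0.003, 0.036], [-0.006, -0.112, -0.994, 0.936], [0.0, 0.0, 0.0, 1.0]]
```

View pics/scene.png

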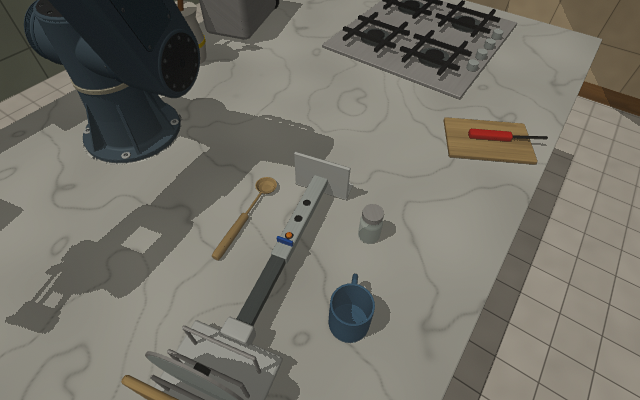

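View pics/top.png

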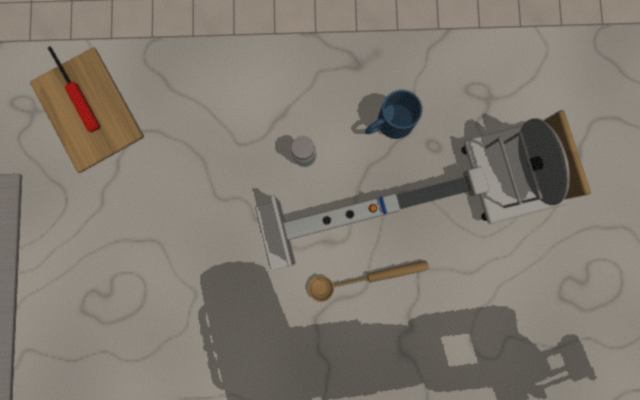

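The scene view shows the orange button at about (289,236) and the holes at (298,219) and (307,203). In the top view the button is at about (373,208), the holes at (350,214) and (327,220), and the blue rib at (383,205). Next I'll triangulate these points.

```bash
cat > h.py <<'E'
import cv2,numpy as np
from scipy.spatial.transform import Rotation as R
def blobs(img,m,roi):
    x0,y0,x1,y1=roi; k=np.zeros(m.shape,np.uint8); k[y0:y1,x0:x1]=m[y0:y1,x0:x1]
    n,_,s,c=cv2.connectedComponentsWithStats(k.astype(np.uint8)); return [(tuple(np.round(c[i],1)),int(s[i,4])) for i in range(1,n) if s[i,4]>8]
def ray(c,p):
    K,T=c["camera_matrix"],c["pose"]; d=T[:3,:3]@np.linalg.inv(K)@[p[0],p[1],1]; return T[:3,3],d/np.linalg.norm(d)
def plane(c,p,z):
    o,d=ray(c,p); return o+d*(z-o[2])/d[2]
def tri(r1,r2):
    (a,u),(b,v)=r1,r2; t=np.linalg.lstsq(np.c_[u,-v],b-a,rcond=None)[0]; p,q=a+u*t[0],b+v*t[1]; return (p+q)/2,np.linalg.norm(p-q)
E
python3 - <<'E'
from h import *
for n,roi in(("scene",(265,190,330,260)),("top",(310,190,400,232))):
    im=np.load(n+".npz")["img"]; h=cv2.cvtColor(im,cv2.COLOR_RGB2HSV).astype(int)
    H,S,V=h[...,0],h[...,1],h[...,2]
    print(n,"orange",blobs(im,(H<20)&(S>130)&(V>90),roi),"blue",blobs(im,(H>100)&(H<130)&(S>120),roi),"black",blobs(im,(V<55)&(S<120),roi))
E
```

```text
scene orange [((np.float64(288.5), np.float64(234.5)), 28)] blue [((np.float64(284.3), np.float64(240.5)), 89)] black [((np.float64(306.3), np.float64(202.1)), 32), ((np.float64(297.9), np.float64(218.0)), 33)]
top orange [((np.float64(372.6), np.float64(207.8)), 35)] blue [((np.float64(382.6), np.float64(204.6)), 42)] black [((np.float64(349.5), np.float64(213.8)), 36), ((np.float64(326.3), np.float64(219.9)), 39)]
```

```bash
python3 - <<'E'
from h import *
s,t=np.load("scene.npz"),np.load("top.npz")
P={}
for n,a,b,z in(("btn",(288.7,235.3),(372.9,208.2),.066),("h1",(298.2,218.4),(349.9,214.2),.060),("h2",(306.7,202.5),(326.7,220.3),.060)):
    p,e=tri(ray(s,a),ray(t,b)); print(n,p.round(4),"gap",round(e,4),"planes",plane(s,a,z).round(4),plane(t,b,z).round(4)); P[n]=(plane(s,a,z)+plane(t,b,z))/2
d=P["h2"]-P["btn"]; y=d[:2]/np.linalg.norm(d[:2]); print("dist",np.linalg.norm(P["h1"]-P["btn"])," ",np.linalg.norm(d),"racky",y)
from cell import r
o=r.get_obs(); M=R.from_quat(np.roll(o["eef_rot"],-1)).as_matrix(); print(M.round(3))
ty=M[:2,1]; print("turn deg (world ccw) to align tool y to rack -y",np.degrees(np.arctan2(-y[1],-y[0])-np.arctan2(ty[1],ty[0])))
tgt=P["btn"]; print("shift in tool mm",(M.T@(np.r_[tgt[:2],.405-0]-o["tcp_pos"])*1000).round(1))
E
```

```text
btn [ 0.5775 -0.0537  0.0591] gap 0.0001 planes [ 0.5806 -0.0571  0.066 ] [ 0.5769 -0.0531  0.066 ]
h1 [ 0.5677 -0.0099  0.0589] gap 0.0008 planes [ 0.5685 -0.0102  0.06  ] [ 0.5673 -0.0101  0.06  ]
h2 [0.5574 0.034  0.0587] gap 0.0007 planes [0.5583 0.0334 0.06  ] [0.557  0.0338 0.06  ]
dist 0.046595789775218874   0.09135496591525606 racky [-0.23119056  0.97290849]
[[ 0.951  0.308 -0.   ]
 [ 0.308 -0.951  0.001]
 [ 0.    -0.001 -1.   ]]
turn deg (world ccw) to align tool y to rack -y -4.55804263137377
shift in tool mm [ 5.337e+02 -3.194e+02 -4.000e-01]
```

Emit:
step_arm(
  steps=[
    [0, 1.7, -1.0, 0, 0],
    [0, 3.4, -2.0, 0, 0],
    [0, 5.1, -3.0, 0, 0],
    [0, 6.8, -4.0, 0, 0],
    [0, 8.5, -5.0, 0, 0],
  ],
)

```text
clock: 0.6
tcp_pos: [0.3339, -0.3373, 0.4046]
eef_rot: [-0.0, 0.988, 0.156, -0.0]
wrist_force: [1.2, -0.1, 0.3]
grip_width: 0.619
grasp_force: 0.0
```

Emit:
step_arm(
  steps=[
    [0, 1.7, -1.0, 0, 0],
    [0, 3.4, -2.0, 0, 0],
    [0, 5.1, -3.0, 0, 0],
    [0, 6.8, -4.1, 0, 0],
    [0, 8.5, -5.2, 0, 0],
  ],
)

```text
clock: 1.1
tcp_pos: [0.4954, -0.1489, 0.4046]
eef_rot: [-0.0, 0.988, 0.156, -0.0]
wrist_force: [0.9, -0.6, -0.6]
grip_width: 0.189
grasp_force: 0.0
```

Emit:
step_arm(
  steps=[
    [0, 1.7, -1.0, 0, 0],
    [0, 3.4, -2.0, 0.5, 0.4],
    [0, 4.35, -2.6, 1.5, 0.76],
    [0, 4.35, -2.6, 2.5, 0.76],
    [0, 4.35, -2.6, 3.0, 0.76],
  ],
)

```text
clock: 1.6
tcp_pos: [0.5776, -0.0547, 0.3273]
eef_rot: [-0.0, 0.993, 0.117, -0.002]
wrist_force: [-0.1, -0.7, 0.2]
grip_width: 0.007
grasp_force: 0.0
```

```bash
cat > look.py <<'E'
from h import *
import sys
from cell import r
o=r.get_obs(); M=R.from_quat(np.roll(o["eef_rot"],-1)).as_matrix()
print(o["tcp_pos"].round(4) if hasattr(o["tcp_pos"],"round") else o["tcp_pos"],M.round(3).tolist(),o["wrist_force"])
c=r.capture("wrist"); T=np.eye(4);T[:3,:3]=M;T[:3,3]=o["tcp_pos"]; c["pose"]=T@c["T_tool_cam"]; print(c["T_tool_cam"].round(3).tolist())
np.savez("w.npz",img=c["img"],camera_matrix=c["camera_matrix"],pose=c["pose"])
s=r.capture("scene"); 
im=np.vstack([c["img"][:400], ])[:,:,::-1]
crop=cv2.resize(s["img"][170:270,230:390,::-1],(640,400)) 
cv2.imwrite(sys.argv[1],cv2.resize(np.hstack([im,crop]),(800,250)) if 0 else im); cv2.imwrite(sys.argv[1].replace(".png","s.png"),crop)
E
python3 look.py pics/w1.png
```

```text
[ 0.5776 -0.0547  0.3273] [[0.973, 0.233, -0.003], [0.233, -0.973, 0.001], [-0.003, -0.001, -1.0]] [-0.06171332 -0.70897316  0.23722705]
[[-0.001, -0.957, -0.291, 0.08], [1.0, -0.001, -0.001, -0.001], [0.0, -0.291, 0.957, 0.02], [0.0, 0.0, 0.0, 1.0]]
```

View pics/w1.png

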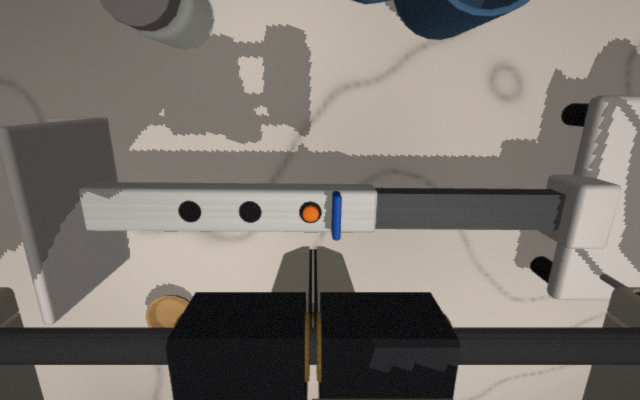

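The wrist view shows the button at (311,213), the holes at (250,212) and (190,211), and the rib at (337,216). The grey closed fingertips end near row 248. I'll compute positions from these.

```bash
python3 - <<'E'
from h import *
c=np.load("w.npz");im=c["img"];print(c["camera_matrix"].round(1).tolist())
h=cv2.cvtColor(im,cv2.COLOR_RGB2HSV).astype(int);H,S,V=h[...,0],h[...,1],h[...,2]
roi=(170,180,360,243)
b=blobs(im,(H<20)&(S>130)&(V>90),roi);k=blobs(im,(V<50)&(S<150),roi);u=blobs(im,(H>100)&(H<130)&(S>120),roi);print(b,k,u)
T=c["pose"];tp=np.array([.5776,-.0547])
ex=np.array([.973,.229]);ey=np.array([-.229,.973])
for n,p,z in[("btn",b[0][0],.065)]+[("hole",q[0],.059) for q in k]+[("rib",q[0],.074) for q in u]:
    w=plane(c,p,z); print(n,w.round(4),"rack xy rel tool",(w[:2]-tp)@ex.T,(w[:2]-tp)@ey.T)
# width of tube at hole column and pixel extents of finger tip
col=h[180:245,230]; print("tube rows",[(180+i,int(v)) for i,v in enumerate(V[180:245,220]) ][::2])
print("tip cols row252",V[252,260:370:3].tolist())
# where points of nominal tip project
Ti=np.linalg.inv(T);M=None
for dx in(-.0075,.0075):
  for dy in(-.0175,.0175):
    w=np.r_[tp+dx*ex+dy*ey,.3273-.186,1];q=Ti@w;q=c["camera_matrix"]@q[:3];print("tip",dx,dy,(q[:2]/q[2]).round(1))
E
```

```text
[[351.7, 0.0, 312.6], [0.0, 351.7, 205.6], [0.0, 0.0, 1.0]]
[((np.float64(310.3), np.float64(213.4)), 225)] [((np.float64(189.3), np.float64(211.1)), 321), ((np.float64(249.7), np.float64(211.4)), 325), ((np.float64(308.5), np.float64(207.0)), 64)] [((np.float64(336.2), np.float64(215.2)), 374)]
btn [ 0.5771 -0.052   0.065 ] rack xy rel tool 0.00011008442306327578 0.0027903161642275653
hole [0.5561 0.0353 0.059 ] rack xy rel tool -0.0003256190440244519 0.09246665854134849
hole [ 0.5662 -0.0083  0.059 ] rack xy rel tool -0.00044087915525701577 0.04772430705184866
hole [ 0.5797 -0.0499  0.059 ] rack xy rel tool 0.0030873578782553293 0.004166639796112149
rib [ 0.5829 -0.0692  0.074 ] rack xy rel tool 0.0018231839113696067 -0.015356190825937966
tube rows [(180, 127), (182, 120), (184, 85), (186, 85), (188, 88), (190, 135), (192, 165), (194, 181), (196, 190), (198, 189), (200, 187), (202, 187), (204, 180), (206, 191), (208, 185), (210, 180), (212, 185), (214, 190), (216, 183), (218, 186), (220, 189), (222, 190), (224, 186), (226, 186), (228, 182), (230, 174), (232, 181), (234, 178), (236, 171), (238, 172), (240, 181), (242, 188), (244, 194)]
tip cols row252 [203, 201, 202, 201, 203, 197, 200, 196, 197, 147, 91, 91, 90, 90, 95, 94, 88, 31, 45, 83, 91, 93, 93, 94, 91, 94, 129, 188, 190, 189, 188, 188, 187, 188, 191, 189, 188]
tip -0.0075 -0.0175 [347.9 273.3]
tip -0.0075 0.0175 [281.  273.1]
tip 0.0075 -0.0175 [348.8 246.9]
tip 0.0075 0.0175 [280.3 246.7]
```

Emit:
step_arm(
  steps=[
    [0, 0, -0.04, 0.8, 0],
    [0, 0, -0.04, 1.6, 0],
    [0, 0, -0.04, 2.1, 0],
    [0, 0, -0.04, 2.3, 0],
    [0, 0, -0.04, 2.3, 0],
  ],
)

```text
clock: 2.2
tcp_pos: [0.5777, -0.0549, 0.2725]
eef_rot: [-0.0, 0.993, 0.116, 0.0]
wrist_force: [-0.4, -0.3, 0.7]
grip_width: 0.001
grasp_force: 0.0
```

```bash
python3 look.py pics/w2.png
```

```text
[ 0.5777 -0.0549  0.2725] [[0.973, 0.231, 0.0], [0.231, -0.973, 0.0], [0.0, -0.0, -1.0]] [-0.38005114 -0.26529719  0.73207358]
[[-0.001, -0.957, -0.291, 0.08], [1.0, -0.001, -0.001, -0.001], [0.0, -0.291, 0.957, 0.02], [0.0, 0.0, 0.0, 1.0]]
```

View pics/w2.png

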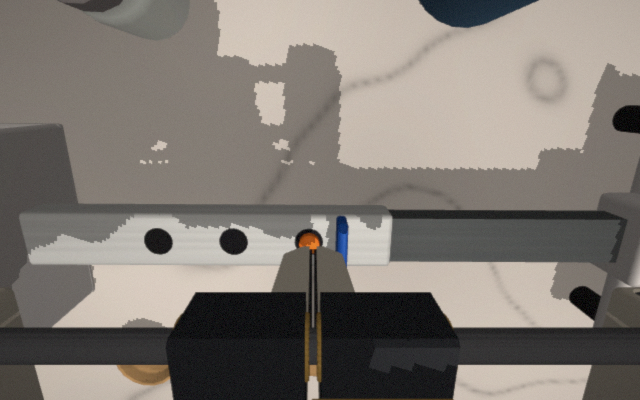

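The tip is just above the button. The button (308,240) is about 2.5 mm on the rack's +y side of the tip centre, and the rib face (337) is about 1 mm clear of the finger. I'll shift 1.5 mm towards +y, then descend.

Emit:
step_arm(
  steps=[
    [0, 0, -0.06, 0.1, 0],
    [0, 0, -0.06, 0.3, 0],
    [0, 0, -0.06, 0.5, 0],
    [0, 0, -0.06, 0.6, 0],
    [0, 0, -0.06, 0.6, 0],
  ],
)

```text
clock: 2.8
tcp_pos: [0.5772, -0.0531, 0.2567]
eef_rot: [-0.0, 0.993, 0.116, -0.0]
wrist_force: [-0.2, 0.3, -0.1]
grip_width: 0.007
grasp_force: 0.0
```

Emit:
step_arm(
  steps=[
    [0, 0, 0, 0.02, 0],
    [0, 0, 0, 0.04, 0],
    [0, 0, 0, 0.06, 0],
    [0, 0, 0, 0.08, 0],
    [0, 0, 0, 0.08, 0],
  ],
)

```text
clock: 3.3
tcp_pos: [0.5773, -0.0531, 0.2552]
eef_rot: [-0.0, 0.993, 0.116, -0.0]
wrist_force: [0.6, -0.3, 1.0]
grip_width: 0.005
grasp_force: 0.0
```

Emit:
step_arm(
  steps=[
    [0, 0, 0, 0.02, 0],
    [0, 0, 0, 0.04, 0],
    [0, 0, 0, 0.06, 0],
    [0, 0, 0, 0.08, 0],
    [0, 0, 0, 0.08, 0],
  ],
)

```text
clock: 3.8
tcp_pos: [0.5773, -0.0531, 0.2531]
eef_rot: [-0.0, 0.993, 0.116, -0.0]
wrist_force: [-0.4, -1.1, 0.7]
grip_width: 0.004
grasp_force: 0.0
```

Emit:
step_arm(
  steps=[
    [0, 0, 0, 0.01, 0],
    [0, 0, 0, 0.02, 0],
    [0, 0, 0, 0.03, 0],
    [0, 0, 0, 0.04, 0],
    [0, 0, 0, 0.04, 0],
  ],
)

```text
clock: 4.3
tcp_pos: [0.5773, -0.0531, 0.2522]
eef_rot: [0.0, 0.993, 0.116, -0.0]
wrist_force: [-0.0, -0.4, -0.2]
grip_width: 0.004
grasp_force: 0.0
```

Emit:
step_arm(
  steps=[
    [0, 0, 0, 0.01, 0],
    [0, 0, 0, 0.02, 0],
    [0, 0, 0, 0.03, 0],
    [0, 0, 0, 0.04, 0],
    [0, 0, 0, 0.04, 0],
  ],
)

```text
clock: 4.8
tcp_pos: [0.5773, -0.0531, 0.2512]
eef_rot: [-0.0, 0.993, 0.116, -0.0]
wrist_force: [-0.1, 0.0, -0.6]
grip_width: 0.001
grasp_force: 0.0
```

Emit:
step_arm(
  steps=[
    [0, 0, 0, 0.01, 0],
    [0, 0, 0, 0.02, 0],
    [0, 0, 0, 0.03, 0],
    [0, 0, 0, 0.04, 0],
    [0, 0, 0, 0.04, 0],
  ],
)

```text
clock: 5.3
tcp_pos: [0.5773, -0.0531, 0.2502]
eef_rot: [-0.0, 0.993, 0.116, 0.0]
wrist_force: [0.4, -0.1, 0.5]
grip_width: 0.004
grasp_force: 0.0
```

Tip at 64.2 mm and no contact yet, so I'll continue.

Emit:
step_arm(
  steps=[
    [0, 0, 0, 0.01, 0],
    [0, 0, 0, 0.02, 0],
    [0, 0, 0, 0.03, 0],
    [0, 0, 0, 0.04, 0],
    [0, 0, 0, 0.04, 0],
  ],
)

```text
clock: 5.8
tcp_pos: [0.5773, -0.0531, 0.2493]
eef_rot: [0.0, 0.993, 0.116, 0.0]
wrist_force: [-0.9, 0.2, 3.3]
grip_width: 0.004
grasp_force: 2.1
```

Emit:
step_arm(
  steps=[
    [0, 0, 0, 0.01, 0],
    [0, 0, 0, 0.02, 0],
    [0, 0, 0, 0.03, 0],
    [0, 0, 0, 0.04, 0],
    [0, 0, 0, 0.04, 0],
  ],
)

```text
clock: 6.3
tcp_pos: [0.5773, -0.0531, 0.2483]
eef_rot: [0.0, 0.993, 0.116, 0.0]
wrist_force: [-0.4, 0.2, 5.5]
grip_width: 0.008
grasp_force: 2.5
```

Emit:
step_arm(
  steps=[
    [0, 0, 0, 0.01, 0],
    [0, 0, 0, 0.02, 0],
    [0, 0, 0, 0.03, 0],
    [0, 0, 0, 0.04, 0],
    [0, 0, 0, 0.04, 0],
  ],
)

```text
clock: 6.8
tcp_pos: [0.5773, -0.0531, 0.2473]
eef_rot: [0.0, 0.993, 0.116, 0.0]
wrist_force: [0.1, -0.3, 6.4]
grip_width: 0.006
grasp_force: 2.8
```

Emit:
step_arm(
  steps=[
    [0, 0, 0, 0.02, 0],
    [0, 0, 0, 0.04, 0],
    [0, 0, 0, 0.06, 0],
    [0, 0, 0, 0.08, 0],
    [0, 0, 0, 0.08, 0],
  ],
)

```text
clock: 7.3
tcp_pos: [0.5774, -0.0531, 0.2454]
eef_rot: [0.0, 0.993, 0.116, 0.0]
wrist_force: [-1.6, 0.3, 6.4]
grip_width: 0.003
grasp_force: 3.4
```

Emit:
step_arm(
  steps=[
    [0, 0, 0, 0.01, 0],
    [0, 0, 0, 0.02, 0],
    [0, 0, 0, 0.03, 0],
    [0, 0, 0, 0.04, 0],
    [0, 0, 0, 0.04, 0],
  ],
)

```text
clock: 7.8
tcp_pos: [0.5774, -0.0531, 0.2445]
eef_rot: [0.0, 0.993, 0.116, 0.0]
wrist_force: [-1.8, 0.0, 7.7]
grip_width: 0.006
grasp_force: 3.7
```

Emit:
step_arm(
  steps=[
    [0, 0, 0, 0.01, 0],
    [0, 0, 0, 0.02, 0],
    [0, 0, 0, 0.02, 0],
    [0, 0, 0, 0.02, 0],
    [0, 0, 0, 0.02, 0],
  ],
)

```text
clock: 8.3
tcp_pos: [0.5774, -0.0531, 0.244]
eef_rot: [0.0, 0.993, 0.116, 0.0]
wrist_force: [-1.2, -0.1, 7.8]
grip_width: 0.004
grasp_force: 3.8
```

Emit:
step_arm(
  steps=[
    [0, 0, 0, 0.01, 0],
    [0, 0, 0, 0.01, 0],
    [0, 0, 0, 0.01, 0],
    [0, 0, 0, 0.01, 0],
    [0, 0, 0, 0.01, 0],
  ],
)

```text
clock: 8.8
tcp_pos: [0.5774, -0.0531, 0.2438]
eef_rot: [0.0, 0.993, 0.116, 0.0]
wrist_force: [-2.1, 1.2, 7.8]
grip_width: 0.011
grasp_force: 3.9
```

Emit:
step_arm(
  steps=[
    [0, 0, 0, 0.01, 0],
    [0, 0, 0, 0.01, 0],
    [0, 0, 0, 0.01, 0],
    [0, 0, 0, 0.01, 0],
    [0, 0, 0, 0.01, 0],
  ],
)

```text
clock: 9.3
tcp_pos: [0.5774, -0.0531, 0.2437]
eef_rot: [0.0, 0.993, 0.116, 0.0]
wrist_force: [-1.6, -0.1, 9.1]
grip_width: 0.008
grasp_force: 4.5
```

Vertical force and stiffness both jumped, so the button is flush. Now I push towards the rib, which is tool +y.

Emit:
step_arm(
  steps=[
    [0, 0, 0.02, 0, 0],
    [0, 0, 0.04, 0, 0],
    [0, 0, 0.06, 0, 0],
    [0, 0, 0.08, 0, 0],
    [0, 0, 0.08, 0, 0],
  ],
)

```text
clock: 9.8
tcp_pos: [0.5777, -0.0542, 0.2436]
eef_rot: [-0.001, 0.993, 0.116, -0.0]
wrist_force: [-3.8, 7.4, 11.3]
grip_width: 0.006
grasp_force: 6.1
```

Emit:
step_arm(
  steps=[
    [0, 0, 0.01, 0, 0],
    [0, 0, 0.02, 0, 0],
    [0, 0, 0.03, 0, 0],
    [0, 0, 0.04, 0, 0],
    [0, 0, 0.04, 0, 0],
  ],
)

```text
clock: 10.3
tcp_pos: [0.5779, -0.0551, 0.2436]
eef_rot: [-0.001, 0.993, 0.116, -0.0]
wrist_force: [-2.8, 8.5, 11.2]
grip_width: 0.005
grasp_force: 6.3
```

Emit:
step_arm(
  steps=[
    [0, 0, 0.01, 0, 0],
    [0, 0, 0.02, 0, 0],
    [0, 0, 0.03, 0, 0],
    [0, 0, 0.04, 0, 0],
    [0, 0, 0.04, 0, 0],
  ],
)

```text
clock: 10.8
tcp_pos: [0.5781, -0.056, 0.2436]
eef_rot: [-0.001, 0.993, 0.116, -0.0]
wrist_force: [-1.6, 9.4, 11.8]
grip_width: 0.002
grasp_force: 6.3
```

Emit:
step_arm(
  steps=[
    [0, 0, 0.01, 0, 0],
    [0, 0, 0.02, 0, 0],
    [0, 0, 0.03, 0, 0],
    [0, 0, 0.04, 0, 0],
    [0, 0, 0.04, 0, 0],
  ],
)

```text
clock: 11.3
tcp_pos: [0.5783, -0.057, 0.2436]
eef_rot: [-0.001, 0.993, 0.116, -0.0]
wrist_force: [-2.8, 9.1, 11.2]
grip_width: 0.005
grasp_force: 6.3
```

Emit:
step_arm(
  steps=[
    [0, 0, 0.03, 0, 0],
    [0, 0, 0.06, 0, 0],
    [0, 0, 0.1, 0, 0],
    [0, 0, 0.13, 0, 0],
    [0, 0, 0.16, 0, 0],
  ],
)

```text
clock: 11.8
tcp_pos: [0.5793, -0.0609, 0.2436]
eef_rot: [-0.001, 0.993, 0.116, -0.0]
wrist_force: [-3.5, 10.6, 11.3]
grip_width: 0.004
grasp_force: 6.4
```

Emit:
step_arm(
  steps=[
    [0, 0, 0.03, 0, 0],
    [0, 0, 0.06, 0, 0],
    [0, 0, 0.1, 0, 0],
    [0, 0, 0.13, 0, 0],
    [0, 0, 0.16, 0, 0],
  ],
)

```text
clock: 12.3
tcp_pos: [0.5802, -0.065, 0.2436]
eef_rot: [-0.001, 0.993, 0.116, -0.0]
wrist_force: [-3.1, 7.7, 10.9]
grip_width: 0.005
grasp_force: 5.9
```

```bash
python3 look.py pics/w3.png
```

```text
[ 0.5802 -0.065   0.2436] [[0.973, 0.231, -0.0], [0.231, -0.973, 0.001], [-0.0, -0.002, -1.0]] [-3.0901636   7.71592064 10.92465089]
[[-0.001, -0.957, -0.291, 0.08], [1.0, -0.001, -0.001, -0.001], [0.0, -0.291, 0.957, 0.02], [0.0, 0.0, 0.0, 1.0]]
```

View pics/w3.png

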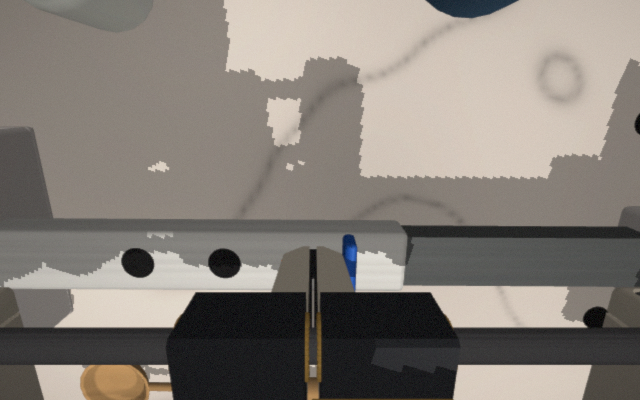

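The finger sits against the rib at (347,260), the button is hidden under the tube wall, and the holes at (138,263) and (224,263) have moved along. I'll raise the finger slightly to shed drag and carry on pushing.

Emit:
step_arm(
  steps=[
    [0, 0, 0, -0.03, 0],
    [0, 0, 0, -0.06, 0],
    [0, 0, 0.04, -0.08, 0],
    [0, 0, 0.08, -0.08, 0],
    [0, 0, 0.12, -0.08, 0],
  ],
)

```text
clock: 12.9
tcp_pos: [0.5806, -0.0678, 0.2443]
eef_rot: [-0.001, 0.993, 0.116, -0.001]
wrist_force: [-0.1, 7.7, -3.2]
grip_width: 0.01
grasp_force: 3.9
```

Emit:
step_arm(
  steps=[
    [0, 0, 0.06, 0, 0],
    [0, 0, 0.12, 0, 0],
    [0, 0, 0.18, 0, 0],
    [0, 0, 0.24, 0, 0],
    [0, 0, 0.3, 0, 0],
  ],
)

```text
clock: 13.4
tcp_pos: [0.5823, -0.0751, 0.2442]
eef_rot: [-0.001, 0.993, 0.116, -0.001]
wrist_force: [-0.2, 8.5, -3.1]
grip_width: 0.005
grasp_force: 3.9
```

Emit:
step_arm(
  steps=[
    [0, 0, 0.06, 0, 0],
    [0, 0, 0.12, 0, 0],
    [0, 0, 0.18, 0, 0],
    [0, 0, 0.24, 0, 0],
    [0, 0, 0.3, 0, 0],
  ],
)

```text
clock: 13.9
tcp_pos: [0.584, -0.0824, 0.2442]
eef_rot: [-0.001, 0.993, 0.116, -0.001]
wrist_force: [-0.4, 8.7, -1.4]
grip_width: 0.002
grasp_force: 4.0
```

Emit:
step_arm(
  steps=[
    [0, 0, 0.06, 0, 0],
    [0, 0, 0.12, 0, 0],
    [0, 0, 0.18, 0, 0],
    [0, 0, 0.24, 0, 0],
    [0, 0, 0.3, 0, 0],
  ],
)

```text
clock: 14.4
tcp_pos: [0.5857, -0.0897, 0.2442]
eef_rot: [-0.001, 0.993, 0.116, -0.001]
wrist_force: [-0.3, 8.3, -2.1]
grip_width: 0.002
grasp_force: 4.0
```

Emit:
step_arm(
  steps=[
    [0, 0, 0.03, 0, 0],
    [0, 0, 0.06, 0, 0],
    [0, 0, 0.09, 0, 0],
    [0, 0, 0.12, 0, 0],
    [0, 0, 0.12, 0, 0],
  ],
)

```text
clock: 14.9
tcp_pos: [0.5864, -0.0927, 0.2442]
eef_rot: [-0.001, 0.993, 0.116, -0.001]
wrist_force: [-1.0, 8.0, -2.9]
grip_width: 0.005
grasp_force: 3.5
```

```bash
python3 look.py pics/w4.png
```

```text
[ 0.5864 -0.0927  0.2442] [[0.973, 0.231, -0.003], [0.231, -0.973, 0.002], [-0.002, -0.002, -1.0]] [-0.97847925  7.96662834 -2.92283444]
[[-0.001, -0.957, -0.291, 0.08], [1.0, -0.001, -0.001, -0.001], [0.0, -0.291, 0.957, 0.02], [0.0, 0.0, 0.0, 1.0]]
```

View pics/w4.png

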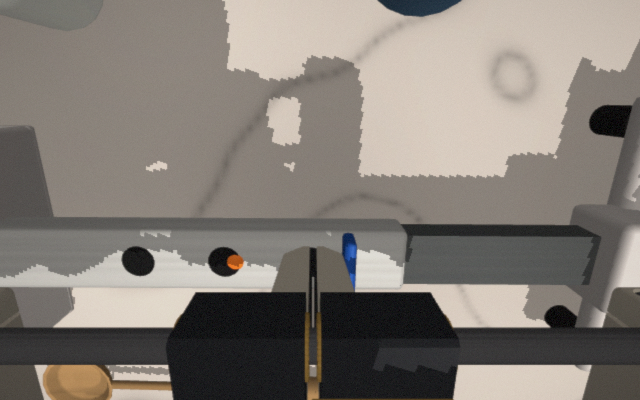

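The orange button is showing in the next hole at (235,262), with the hole centre at (224,262), so about 5 mm remain. I'll creep.

Emit:
step_arm(
  steps=[
    [0, 0, 0.02, 0, 0],
    [0, 0, 0.04, 0, 0],
    [0, 0, 0.06, 0, 0],
    [0, 0, 0.08, 0, 0],
    [0, 0, 0.1, 0, 0],
  ],
)

```text
clock: 15.5
tcp_pos: [0.587, -0.0951, 0.2442]
eef_rot: [-0.001, 0.993, 0.116, -0.001]
wrist_force: [-0.5, 8.6, -1.9]
grip_width: 0.009
grasp_force: 3.7
```

Emit:
step_arm(
  steps=[
    [0, 0, 0.01, 0, 0],
    [0, 0, 0.02, 0, 0],
    [0, 0, 0.03, 0, 0],
    [0, 0, 0.04, 0, 0],
    [0, 0, 0.04, 0, 0],
  ],
)

```text
clock: 16.0
tcp_pos: [0.5872, -0.0961, 0.2442]
eef_rot: [-0.001, 0.993, 0.116, -0.001]
wrist_force: [0.7, 7.3, -2.6]
grip_width: 0.006
grasp_force: 3.5
```

Emit:
step_arm(
  steps=[
    [0, 0, 0.01, 0, 0],
    [0, 0, 0.02, 0, 0],
    [0, 0, 0.03, 0, 0],
    [0, 0, 0.04, 0, 0],
    [0, 0, 0.04, 0, 0],
  ],
)

```text
clock: 16.5
tcp_pos: [0.5875, -0.0975, 0.2444]
eef_rot: [-0.001, 0.993, 0.116, -0.001]
wrist_force: [-1.5, 3.4, -2.3]
grip_width: 0.005
grasp_force: 1.7
```

Emit:
step_arm(
  steps=[
    [0, 0, 0.01, 0, 0],
    [0, 0, 0.02, 0, 0],
    [0, 0, 0.02, 0, 0],
    [0, 0, 0.02, 0, 0],
    [0, 0, 0.02, 0, 0],
  ],
)

```text
clock: 17.0
tcp_pos: [0.588, -0.0984, 0.2452]
eef_rot: [-0.0, 0.993, 0.116, -0.0]
wrist_force: [-1.6, 2.4, -1.5]
grip_width: 0.008
grasp_force: 1.7
```

```bash
python3 look.py pics/w5.png; python3 -c "
import cv2
cv2.imwrite('pics/w5c.png',cv2.resize(cv2.imread('pics/w5.png')[200:310,100:420],(800,275),interpolation=cv2.INTER_CUBIC))"
```

```text
[ 0.588  -0.0984  0.2452] [[0.973, 0.231, -0.0], [0.231, -0.973, 0.0], [-0.0, -0.0, -1.0]] [-1.62655296  2.41556628 -1.52913783]
[[-0.001, -0.957, -0.291, 0.08], [1.0, -0.001, -0.001, -0.001], [0.0, -0.291, 0.957, 0.02], [0.0, 0.0, 0.0, 1.0]]
```

View pics/w5c.png

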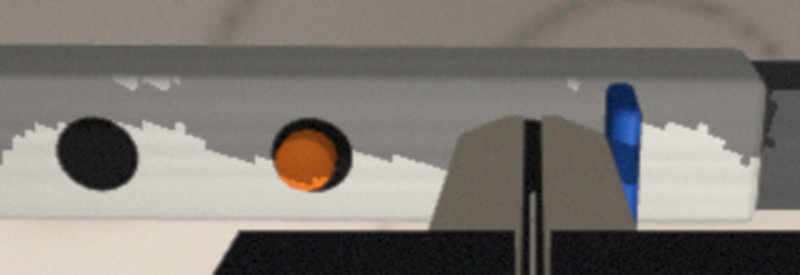

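The button stands out of the next hole at crop (308,158), larger and brighter than before. I'll check the lock with a gentle extra push.

Emit:
step_arm(
  steps=[
    [0, 0, 0.01, 0, 0],
    [0, 0, 0.02, 0, 0],
    [0, 0, 0.03, 0, 0],
    [0, 0, 0.04, 0, 0],
    [0, 0, 0.04, 0, 0],
  ],
)

```text
clock: 17.6
tcp_pos: [0.5881, -0.099, 0.2452]
eef_rot: [-0.0, 0.993, 0.116, -0.0]
wrist_force: [-3.4, 6.1, -1.2]
grip_width: 0.003
grasp_force: 3.5
```

Emit:
step_arm(
  steps=[
    [0, 0, 0.01, 0, 0],
    [0, 0, 0.02, 0, 0],
    [0, 0, 0.03, 0, 0],
    [0, 0, 0.04, 0, 0],
    [0, 0, 0.04, 0, 0],
  ],
)

```text
clock: 18.1
tcp_pos: [0.5883, -0.0995, 0.2452]
eef_rot: [-0.001, 0.993, 0.116, -0.0]
wrist_force: [-4.7, 10.2, -0.2]
grip_width: 0.007
grasp_force: 5.6
```

The force now rises with little movement, so the tube is blocked. I'll back off and lift clear.

Emit:
step_arm(
  steps=[
    [0, 0, -0.08, 0, 0],
    [0, 0, -0.16, 0, 0],
    [0, 0, -0.2, -0.2, 0],
    [0, 0, -0.2, -1.0, 0],
    [0, 0, -0.2, -2.0, 0],
  ],
)

```text
clock: 18.6
tcp_pos: [0.5873, -0.0956, 0.2957]
eef_rot: [0.0, 0.993, 0.116, -0.0]
wrist_force: [0.1, -0.2, 0.3]
grip_width: 0.008
grasp_force: 0.0
```

Emit:
step_arm(
  steps=[
    [0, 0, 0, -1.0, 0],
    [0, 0, 0, -1.5, 0],
    [0, 0, 0, -1.5, 0],
    [0, 0, 0, -1.5, 0],
    [0, 0, 0, -1.5, 0],
  ],
)

```text
clock: 19.1
tcp_pos: [0.5871, -0.0954, 0.3315]
eef_rot: [-0.0, 0.993, 0.116, -0.001]
wrist_force: [-0.6, -0.0, 0.1]
grip_width: 0.005
grasp_force: 0.0
```

```bash
python3 look.py pics/w6.png; python3 - <<'E'
from h import *
from cell import r
t=r.capture("top"); a,b=np.load("top.npz")["img"],t["img"]
c=np.load("w.npz");im=c["img"];h=cv2.cvtColor(im,cv2.COLOR_RGB2HSV).astype(int);H,S,V=h[...,0],h[...,1],h[...,2]
roi=(60,170,400,260);o=blobs(im,(H<20)&(S>130)&(V>70),roi);k=blobs(im,(V<45)&(S<150),roi);u=blobs(im,(H>100)&(H<130)&(S>120),roi);print(o,k,u)
for p,z in[(q[0],.0625) for q in o]+[(q[0],.0573) for q in k]+[(q[0],.065) for q in u]:print(plane(c,p,z).round(4))
cv2.imwrite("pics/cmp.png",np.hstack([cv2.resize(im[150:300],(640,150)),]*1)[:,:,::-1])
E
```

```text
[ 0.5871 -0.0954  0.3315] [[0.973, 0.231, -0.002], [0.231, -0.973, 0.0], [-0.002, -0.001, -1.0]] [-0.58071354 -0.0290915   0.12225269]
[[-0.001, -0.957, -0.291, 0.08], [1.0, -0.001, -0.001, -0.001], [0.0, -0.291, 0.957, 0.02], [0.0, 0.0, 0.0, 1.0]]
[((np.float64(254.8), np.float64(211.7)), 223)] [((np.float64(391.0), np.float64(189.6)), 76), ((np.float64(197.0), np.float64(210.1)), 304), ((np.float64(260.8), np.float64(208.1)), 72), ((np.float64(315.7), np.float64(210.8)), 297), ((np.float64(310.5), np.float64(254.5)), 20), ((np.float64(315.0), np.float64(254.5)), 10)] [((np.float64(341.7), np.float64(214.0)), 373)]
[ 0.5766 -0.0527  0.0625]
[ 0.6151 -0.1477  0.0573]
[ 0.5659 -0.0093  0.0573]
[ 0.5786 -0.0561  0.0573]
[ 0.5861 -0.097   0.0573]
[ 0.55   -0.1014  0.0573]
[ 0.5508 -0.1048  0.0573]
[ 0.5905 -0.1156  0.065 ]
```

View pics/w6.png

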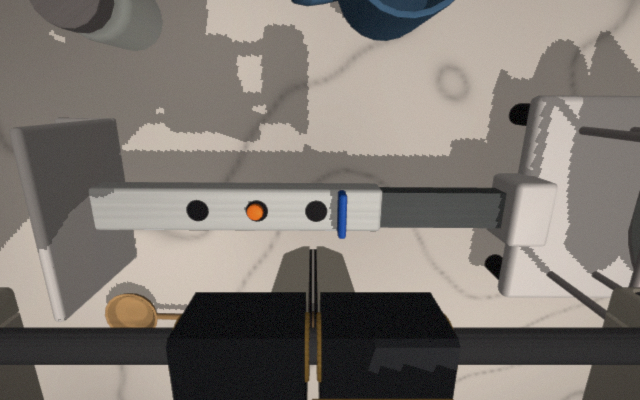

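The button at (255,212) is out through the middle hole, with the old hole at (316,211) and the last one at (197,210), each about 45 mm away. Jar, mug and spoon are untouched.

```bash
python3 -c "
from cell import r
print(r.finish_job())"
```

```text
the job is handed in; nothing more can be done
None
```

The rack is one notch shorter: the button clicked out through the very next hole and a gentle further push met a firm stop, with about 11 N the highest push reading; the jar, mug and spoon weren't touched, and the job was handed in at about 19 s.

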